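# Release the painting panel from the ratchet clamp

## Task

The painted panel on the clamping board has dried. Lift the steel pawl of the ratchet clamp out of the teeth and tip it right over so that it stays back by itself, then draw the toothed bar back by its wooden grip until the jaw stands at least 40 mm clear of the panel. Leave the bar in its guide, the pawl tipped back, and the panel and the things around the board where they are.

Things in the scene. Friction and masses are not known exactly. Their poses are not given: they have to be found in the camera images.
- clamp: fixed plywood clamping board, 150 (x) x 375 (y) x 18 mm thick, from y = -200 to +175 mm of its frame. Origin on the table top, on the bar's centre line; z up; y runs along the toothed bar: the bar is withdrawn to +y (away from the panel). A 34 mm high wooden fence stands on the -y end, its inner face at y = -174 mm.
- pawl (a joint): pawl angle, rad: 0 = down, nose between the teeth, so the bar can go back only a few mm; grows as it is lifted and tipped over towards clamp +y; 2.0 = fully back on its rigid stop. Level hinge along clamp x at pawl_pivot. Light (80 g, under 0.05 N m): let go below about 1.15 it drops back, beyond 1.3 it falls on to the stop by itself and stays.
- pawl_pivot (a point): the pawl's pivot pin centre, fixed on the board, 47 mm above the table, at clamp x = 0, y = 65 mm.
- pawl_tab (a point): centre of the pawl's thumb tab, moving with it. Pawl down: an upright steel plate 30 (clamp x) x 6 (y) x 50 mm high, top 93 mm above the table, centre 37 mm to -y of the pivot and 21 mm above it. The pawl's arm (16 wide, 8 thick) runs level from the pivot to the tab's foot. Pinched across x it can be carried over in an arc about the pivot.
- bar_grip (a point): centre of the grip, an upright dark wood block 26 (clamp x) x 20 (y) x 60 mm high at the +y end of the loose toothed bar; centre 60 mm, top 90 mm above the table. The bar (0.3 to 0.6 kg) is aluminium, 22 wide, 12 high plus 7 mm ratchet teeth, 245 long over all; it slides flat on the board. Axes as the clamp's.
- jaw_face (a point): centre of the face towards the panel of the bar's wooden jaw (80 in x, 15 thick in y, 34 mm high), 235 mm from the grip's centre towards -y. About y = -70 mm in the clamp's frame at the start, nearly touching the panel; after about 60 mm of withdrawal the jaw meets the guide and stops.
- panel_centre (a point): centre of the painted wooden panel, 120 (x) x 100 (y) x 20 mm thick, black on top, lying loose on the board between fence and jaw (0.25 kg). Its edge towards the jaw is 50 mm from this centre towards clamp +y.
- brush_mid (a point): middle of a loose flat paint brush, 200 mm long, 42 mm wide, lying on the table on the far side of the board beside the guide: leave alone.
- jar_mid (a point): middle of a closed glass jar, 60 mm across, 85 mm high, standing on the table beyond the board's fence end: leave alone.
- tub_mid (a point): middle of an open clear plastic tub, 110 x 140 x 50 mm high, on the table on the far side of the board beside the panel: leave alone.
- guide (a point): middle (between the walls, on the board's top, 18 mm above the table) of the dark steel guide channel, which spans clamp y = 5 to 85 mm and x = -37 to 37 mm; the bar slides in it with 2 mm play each side. Its two bridges (y = 5 to 17 and 72 to 85 mm) top out 44 mm above the table, the pawl's pivot cheeks (y = 55 to 75 mm, x = -19 to 19 mm) 54 mm.

How it is judged:
By the outcome, as a careful person would: the job done as asked, in the order asked, and still so for the second after the job is handed in, with the robot touching nothing.
It also fails if it takes over 45 s, if anything falls off the work surface, if the arm or the gripper's body presses on something with over 40 N, if the wrist force passes 120 N, or if a joint passes its speed limit or range.

## Robot

A 7-joint arm with a two-finger parallel gripper is mounted at the origin on the work surface. World frame = base frame: x ahead of the robot, y to its left, z up, the work surface at z = 0. Lengths are in m, angles in rad, forces in N, time in s.
With the tool pointing down it reaches from about 0.4 to 0.875 m from the base axis. Payload 19.3 kg.
Tool frame: the origin (TCP) lies at the very end of the fingers, on their centre line; the grasp point (between the pads) lies 19 mm behind it; z points along the fingers, y is the line along which they close (so a half turn about z gives the same grasp; the last joint's range is limited). The gripper opens to 85 mm and grips with 20 to 120 N. Pads are 22 mm wide; open, the fingers measure 114 mm over their backs; the gripper's body (76 mm by 85 mm) begins 54 mm behind the grasp point. The pads swing forward as they close: fully open they stand 13 mm farther back than shut.
Start: joints at [1.248, 0.521, -0.036, 1.599, 0.021, 1.021, -0.113], TCP at [0.156, -0.605, 0.203] pointing down, gripper open.
Joint ranges: [-2.91, 2.91], [-0.3, 2.13], [-1.5, 1.42], [0.17, 2.43], [-1.26, 4.41], [0.16, 1.93], [-2.52, 2.52]. Speed limits (rad/s): [1.89, 1.89, 2.39, 2.39, 3.01, 3.01, 3.01].

## Interface

Orientations are given as [roll, pitch, yaw] about the fixed x, y, z axes, in that order (R = Rz(yaw) Ry(pitch) Rx(roll)).
In Python, from workcell import monitor, optics, job_done gives the robot as it stands.
- The arm moves only by the shell command python3 -m handwheel 'ROWS' [FORCE]. ROWS is JSON, a list of rows, each an object of numbers: "dx", "dy", "dz": the shift along the tool's x, y, z in cm; "wx", "wy", "wz": the turn, a rotation vector about the tool's x, y, z in rad; "claw": the opening in per cent of the stroke, from 0 (shut) to 100 (fully open). A call has 1 to 8 rows; each row shifts and turns the commanded pose from where the row before left it, along the tool's axes as they then stand; what a row does not reach is not made up. A row lasts 1/8 s, in which the tool goes at most 62.5 mm and 10.7 degrees, less where a joint would pass 70% of its speed; a pose out of reach is approached as far as the arm can. A call with a gripper value outside its range is refused whole. The fingers move at their own pace and stop on an object; FORCE is the grip in N (left out, the last holds). Time passes only in rows, so rows that do not move let the fingers close. It gives the time, the measured TCP pose, the force, the opening and the grip force at its end, in the units of the state.
- monitor.observe(): the state, without advancing time (a new reading comes with each control period).
- optics.grab_frame(name): name is "side" or "top"; returns a dict with "frame" (400x640x3 uint8, blue, green, red), "fovy" (degrees; the focal length in pixels is half the picture's height over the tangent of half this angle, whatever the lens; pixels are square), "cx", "cy" (the principal point, pixels), "R" (3x3) and "t" (3): a world point X has camera coordinates R X + t. Camera axes: x right, y down, z forward; pixel columns grow to the right and rows downward; lengths in m; the calibration is good to about 2 mm. A picture is of the moment at which its call begins. There is no depth.
- job_done(): hands the job in; it is judged then, once.
Trained networks look in the newest picture that a camera, given by its name, has taken for a name from the list of things; names that differ only in an ending like _2 or _b are one class to them, and where a whole thing is asked for, a point or a joint stands for the part that bears it (a point fixed in the world has none). Each returns a list of dicts, best first, with "p" (0 to 1); they miss things now and then, are a little off and sometimes report something else, mostly with a low value. They report only what shows in the picture. A call takes as long as a camera call.
- optics.masks_of(name, camera): "region" (400x640 bool, what is visible of it) and "rect" ([left, top, width, height] in pixels, round what is visible of it).
The state is a dict: "clock": time; "qpos": joint angles; "qd": joint speeds; "joint_efforts": joint torques, N m; "position": TCP position; "tool_rot": TCP orientation; "force": force on the tool from outside, world axes, zero at the start; "moment": the same for the moment, N m; "grip_width": finger opening in m; "finger_force": force on a finger pad.
Only numpy, scipy, OpenCV 4.12 (cv2) and the standard library are available. Lean on these libraries where they do the work, as an engineer would, in place of code of your own. Each camera call takes 0.05 s, during which the arm holds its last target. There are 200 camera calls.

## Working session

There is one attempt and no reset: what is moved stays moved. The work goes in short steps, Python scripts to look and compute and a shell command to move; the robot and the scene stay as the last step left them, time stands still between calls to the robot, and variables do not carry over. Pictures are saved under pics/ and viewed, at most 10 in all, crops included, and the job is handed in when it is done.

```bash
mkdir -p pics
cat > h.py <<'E'
import numpy as np,cv2
from workcell import monitor,optics,job_done
def f_of(d): return 200/np.tan(np.radians(d["fovy"])/2)
def ray(d,u,v):
    R=np.array(d["R"]);t=np.array(d["t"]);f=f_of(d)
    return -R.T@t, R.T@np.array([(u-d["cx"])/f,(v-d["cy"])/f,1])
def atz(d,u,v,z):
    c,r=ray(d,u,v); return c+r*(z-c[2])/r[2]
def proj(d,X):
    R=np.array(d["R"]);t=np.array(d["t"]);c=R@np.array(X)+t;f=f_of(d)
    return f*c[0]/c[2]+d["cx"],f*c[1]/c[2]+d["cy"]
E
python3 - <<'E'
from h import *
s=monitor.observe();print(s["clock"],s["position"],s["tool_rot"],s["force"],s["grip_width"])
for n in("top","side"):
    d=optics.grab_frame(n);cv2.imwrite(f"pics/{n}0.png",d["frame"])
    print(n,d["fovy"],d["cx"],d["cy"],(-np.array(d["R"]).T@d["t"]).round(3),np.array(d["R"])[2].round(2))
    for k in("clamp","pawl","bar_grip","panel_centre","brush_mid","jar_mid","tub_mid"):
        for m in optics.masks_of(k,n)[:2]:
            ys,xs=np.nonzero(m["region"]);print(k,round(m["p"],2),m["rect"],xs.mean().round(1),ys.mean().round(1),len(xs), atz(d,xs.mean(),ys.mean(),.05).round(3))
E
```

```text
0.0 [ 0.15621611 -0.60477444  0.20202339] [-3.14044346e+00  5.70086033e-05  2.52804625e-01] [ 0.79498849  0.32987555 -0.17414233] 0.08565837685007167
top 50.83446724364306 322.4801154387782 200.17668047231433 [ 0.53  -0.049  0.959] [ 0.09 -0.02 -1.  ]
clamp 0.91 [207.7, 170.4, 175.4, 96.9] 279.3 220.7 7432 [0.566 0.031 0.05 ]
pawl 0.55 [254.2, 212.0, 28.0, 14.9] 268.4 221.8 199 [0.564 0.054 0.05 ]
bar_grip 0.85 [205.2, 195.1, 120.7, 48.2] 267.8 222.6 1095 [0.563 0.055 0.05 ]
panel_centre 0.81 [319.0, 177.3, 53.4, 65.8] 344.4 209.3 2476 [ 0.587 -0.111  0.05 ]
panel_centre 0.36 [185.9, 158.0, 91.2, 24.6] 222.8 170.2 1161 [0.679 0.151 0.05 ]
brush_mid 0.76 [185.1, 159.3, 91.2, 23.6] 222.5 170.1 1179 [0.679 0.152 0.05 ]
brush_mid 0.31 [258.7, 212.7, 22.7, 16.1] 269.7 222.2 139 [0.563 0.051 0.05 ]
jar_mid 0.6 [385.1, 160.4, 28.9, 30.7] 399.7 173.9 757 [ 0.661 -0.234  0.05 ]
jar_mid 0.53 [204.0, 197.1, 120.3, 45.3] 270.3 221.7 1144 [0.564 0.05  0.05 ]
tub_mid 0.76 [300.6, 111.8, 70.0, 59.2] 335.2 141.2 3285 [ 0.737 -0.095  0.05 ]
side 55.504138652042926 322.29800996886627 199.1282514940373
[... 205 characters left out ...]
.4, 162.5, 63.9, 56.0] 274.7 189.7 2916 [ 0.725 -0.057  0.05 ]
bar_grip 0.76 [318.3, 201.6, 38.9, 111.9] 335.8 251.4 1302 [0.555 0.083 0.05 ]
bar_grip 0.33 [328.4, 213.6, 20.1, 39.9] 336.6 230.9 514 [0.566 0.032 0.05 ]
panel_centre 0.74 [314.6, 174.3, 56.5, 37.9] 344.0 190.7 1510 [ 0.579 -0.092  0.05 ]
panel_centre 0.3 [328.5, 217.1, 21.8, 37.0] 336.6 231.4 469 [0.565 0.033 0.05 ]
brush_mid 0.9 [233.8, 231.7, 41.5, 97.7] 254.3 288.9 1874 [0.664 0.197 0.05 ]
brush_mid 0.71 [287.8, 164.3, 88.8, 151.3] 335.8 256.0 8326 [0.552 0.094 0.05 ]
jar_mid 0.92 [311.7, 134.1, 28.6, 35.1] 325.0 150.6 691 [ 0.659 -0.235  0.05 ]
tub_mid 0.72 [244.7, 163.9, 62.0, 55.1] 274.8 189.7 2807 [ 0.725 -0.057  0.05 ]
```

View pics/top0.png

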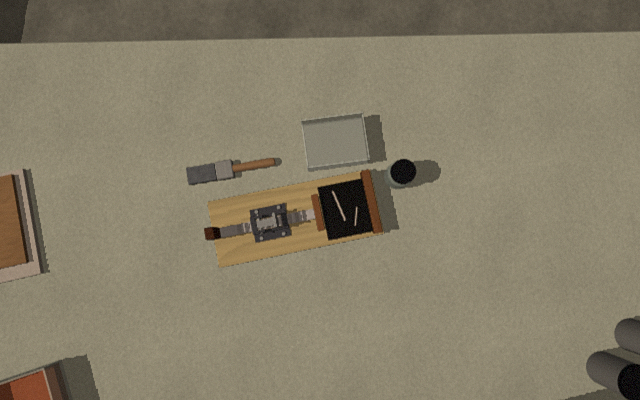

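View pics/side0.png

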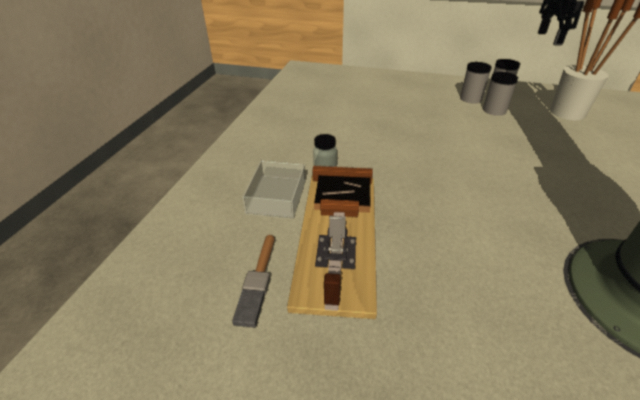

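```bash
cat >> h.py <<'E'
def W(p,X):
    c,s=np.cos(p[2]),np.sin(p[2]); X=np.array(X)/1000.
    return np.array([p[0]+c*X[0]-s*X[1],p[1]+s*X[0]+c*X[1],X[2]])
E
python3 - <<'E'
from h import *
from scipy.optimize import least_squares
T=optics.grab_frame("top");S=optics.grab_frame("side")
obs=[(T,(75,175,18),(209,201)),(T,(-75,175,18),(219,266)),(T,(75,-200,52),(372,171)),(T,(-75,-200,52),(383,233)),(S,(75,175,18),(291,309)),(S,(-75,175,18),(376,313)),(S,(75,-200,52),(314,167)),(S,(-75,-200,52),(372,169))]
r=lambda p:np.concatenate([np.array(proj(d,W(p,X)))-uv for d,X,uv in obs])
s=least_squares(r,[.56,.05,.15],loss="soft_l1");print(s.x,s.fun.round(1));p=s.x;np.save("p.npy",p)
def box(x0,x1,y0,y1,z):return [(x0,y0,z),(x1,y0,z),(x1,y1,z),(x0,y1,z)]
L=[box(-75,75,-200,175,18),box(-75,75,-200,-174,52),box(-37,37,5,85,18),box(-13,13,155,175,90),box(-15,15,25,31,93),box(-40,40,-70,-55,52),box(-60,60,-170,-70,38)]
out=[]
for d,(u,v,w,h),k in((T,(195,160,200,120),4),(S,(240,150,160,170),3.5)):
    im=cv2.resize(d["frame"][v:v+h,u:u+w],None,fx=k,fy=k,interpolation=cv2.INTER_CUBIC)
    for q in L:
        pts=np.array([[(a-u+.5)*k,(b-v+.5)*k] for a,b in(proj(d,W(p,X)) for X in q)],np.int32)
        cv2.polylines(im,[pts],True,(0,255,0),1)
    out.append(im)
cv2.imwrite("pics/t1.png",out[0]);cv2.imwrite("pics/s1.png",out[1])
E
```

```text
[0.56968623 0.01077241 0.17353134] [-3.   1.1 -0.9  2.5 -0.2 -4.3  3.4  1.3 -5.6 -2.2  0.   0.6 -3.3 -4.5
  2.6 -3.6]
```

View pics/t1.png

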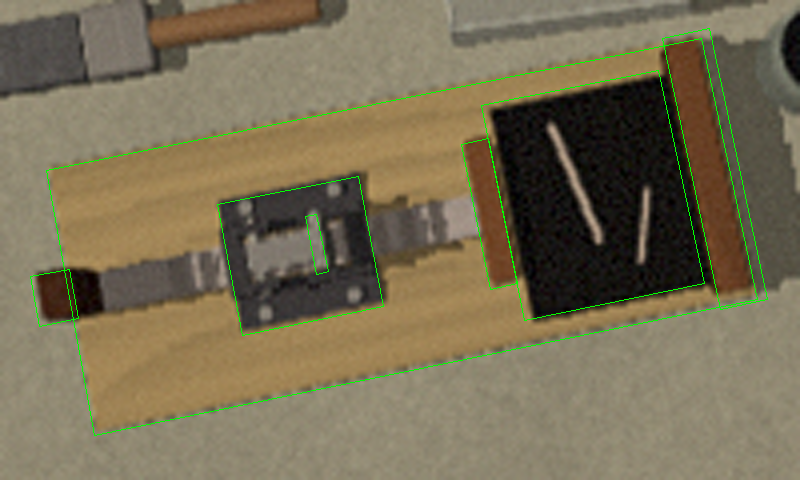

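View pics/s1.png

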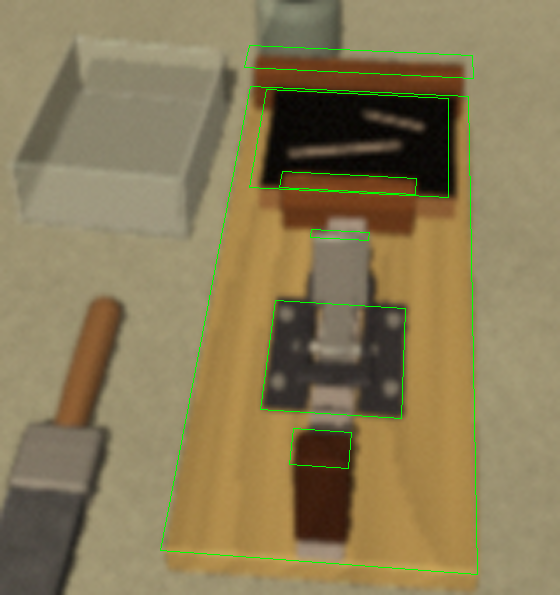

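The overlay fits the board, the grip, the tab and the panel to 1–2 mm (tab top edge near side (336,217), grip top near top (209,234)). Now I work out the approach.

Run:
```python
from h import *
p=np.load("p.npy");s=monitor.observe();P=s["position"];y0=s["tool_rot"][2]
print("tab",W(p,(0,28,75)),"grip",W(p,(0,165,60)),s["clock"])
t=W(p,(0,28,0));N=16;yt=np.pi/2+p[2];a=(yt-y0)/N
D=complex(t[0]-P[0],t[1]-P[1])/sum(np.exp(1j*(y0+k*a)) for k in range(N))
print("per row dx,dy cm",D.real*100,-D.imag*100,"wz",-a,"N",N)
```

```text
tab [0.56485171 0.03835188 0.075     ] grip [0.54119705 0.17329431 0.06      ] 0.9
per row dx,dy cm 5.2267586490809075 -0.2780631912959066 wz -0.09322004358375455 N 16
```

```bash
python3 -m handwheel '[{"dx":5.23,"dy":-0.28,"wz":-0.0932},{"dx":5.23,"dy":-0.28,"wz":-0.0932},{"dx":5.23,"dy":-0.28,"wz":-0.0932},{"dx":5.23,"dy":-0.28,"wz":-0.0932},{"dx":5.23,"dy":-0.28,"wz":-0.0932},{"dx":5.23,"dy":-0.28,"wz":-0.0932},{"dx":5.23,"dy":-0.28,"wz":-0.0932},{"dx":5.23,"dy":-0.28,"wz":-0.0932}]' 20 && python3 -m handwheel '[{"dx":5.23,"dy":-0.28,"wz":-0.0932},{"dx":5.23,"dy":-0.28,"wz":-0.0932},{"dx":5.23,"dy":-0.28,"wz":-0.0932},{"dx":5.23,"dy":-0.28,"wz":-0.0932},{"dx":5.23,"dy":-0.28,"wz":-0.0932},{"dx":5.23,"dy":-0.28,"wz":-0.0932},{"dx":5.23,"dy":-0.28,"wz":-0.0932},{"dx":5.23,"dy":-0.28,"wz":-0.0932}]'
cat >> h.py <<'E'
def st(tx,ty,tz):
    "remaining shift (cm, tool axes, tool down) of the TCP to clamp point mm"
    p=np.load("p.npy");s=monitor.observe();y=s["tool_rot"][2]
    d=W(p,(tx,ty,tz))-np.array(s["position"]);c,n=np.cos(y),np.sin(y)
    print(round(s["clock"],2),"pos",np.round(s["position"],4),"rot",np.round(s["tool_rot"],3),"F",np.round(s["force"],1),"w",round(s["grip_width"],4))
    print("cm dx %.2f dy %.2f dz %.2f wz %.3f"%(100*(c*d[0]+n*d[1]),100*(n*d[0]-c*d[1]),-100*d[2],y-np.pi/2-p[2]))
E
python3 -c "
from h import *
st(0,28,120)"
```

```text
0.9 pos [ 0.1563 -0.6051  0.2026] rot [3.142 0.    0.253] F [-0.5  0.5  0. ] w 0.0855
cm dx 55.65 dy -52.09 dz 8.26 wz -1.492schema error: expected keys dx, dy, dz, wx, wy, wz, claw
```

```bash
python3 -m handwheel '[{"dx":5.23,"dy":-0.28,"dz":0,"wx":0,"wy":0,"wz":-0.0932,"claw":100},{"dx":5.23,"dy":-0.28,"dz":0,"wx":0,"wy":0,"wz":-0.0932,"claw":100},{"dx":5.23,"dy":-0.28,"dz":0,"wx":0,"wy":0,"wz":-0.0932,"claw":100},{"dx":5.23,"dy":-0.28,"dz":0,"wx":0,"wy":0,"wz":-0.0932,"claw":100},{"dx":5.23,"dy":-0.28,"dz":0,"wx":0,"wy":0,"wz":-0.0932,"claw":100},{"dx":5.23,"dy":-0.28,"dz":0,"wx":0,"wy":0,"wz":-0.0932,"claw":100},{"dx":5.23,"dy":-0.28,"dz":0,"wx":0,"wy":0,"wz":-0.0932,"claw":100},{"dx":5.23,"dy":-0.28,"dz":0,"wx":0,"wy":0,"wz":-0.0932,"claw":100}]' 20 && python3 -m handwheel '[{"dx":5.23,"dy":-0.28,"dz":0,"wx":0,"wy":0,"wz":-0.0932,"claw":100},{"dx":5.23,"dy":-0.28,"dz":0,"wx":0,"wy":0,"wz":-0.0932,"claw":100},{"dx":5.23,"dy":-0.28,"dz":0,"wx":0,"wy":0,"wz":-0.0932,"claw":100},{"dx":5.23,"dy":-0.28,"dz":0,"wx":0,"wy":0,"wz":-0.0932,"claw":100},{"dx":5.23,"dy":-0.28,"dz":0,"wx":0,"wy":0,"wz":-0.0932,"claw":100},{"dx":5.23,"dy":-0.28,"dz":0,"wx":0,"wy":0,"wz":-0.0932,"claw":100},{"dx":5.23,"dy":-0.28,"dz":0,"wx":0,"wy":0,"wz":-0.0932,"claw":100},{"dx":5.23,"dy":-0.28,"dz":0,"wx":0,"wy":0,"wz":-0.0932,"claw":100}]'
python3 -c "
from h import *
st(0,28,120)"
```

```text
clock: 1.9
position: [0.4877, -0.3617, 0.2026]
tool_rot: [3.141, -0.0, 1.001]
force: [0.8, -0.7, 0.4]
grip_width: 0.0855
finger_force: 0.0
clock: 2.9
position: [0.565, 0.0405, 0.2027]
tool_rot: [3.141, -0.0, 1.747]
force: [-0.0, -0.5, 0.0]
grip_width: 0.0854
finger_force: 0.0
2.9 pos [0.565  0.0405 0.2027] rot [ 3.141 -0.     1.747] F [-0.  -0.5  0. ] w 0.0854
cm dx -0.21 dy -0.05 dz 8.27 wz 0.003
```

```bash
python3 -m handwheel '[{"dx":-0.1,"dy":0,"dz":3,"wx":0,"wy":0,"wz":0,"claw":75},{"dx":-0.1,"dy":0,"dz":3,"wx":0,"wy":0,"wz":0,"claw":75},{"dx":0,"dy":0,"dz":2.3,"wx":0,"wy":0,"wz":0,"claw":75},{"dx":0,"dy":0,"dz":0,"wx":0,"wy":0,"wz":0,"claw":75}]'
python3 - <<'E'
from h import *
st(0,28,56)
p=np.load("p.npy")
d=optics.grab_frame("side");u,v,w,h,k=280,120,120,150,4
im=cv2.resize(d["frame"][v:v+h,u:u+w],None,fx=k,fy=k,interpolation=cv2.INTER_CUBIC)
L=[[(-15,25,93),(15,25,93),(15,31,93),(-15,31,93)],[(-15,31,93),(15,31,93),(15,31,43),(-15,31,43)]]
for q in L: cv2.polylines(im,[np.array([[(a-u+.5)*k,(b-v+.5)*k] for a,b in(proj(d,W(p,X)) for X in q)],np.int32)],True,(0,255,0),1)
a,b=proj(d,monitor.observe()["position"]);cv2.circle(im,(int((a-u+.5)*k),int((b-v+.5)*k)),3,(0,0,255),-1)
d=optics.grab_frame("top");u,v,w,h=225,170,80,90
i2=cv2.resize(d["frame"][v:v+h,u:u+w],None,fx=k,fy=k,interpolation=cv2.INTER_CUBIC)
im=np.hstack([im,np.vstack([i2,np.zeros((im.shape[0]-i2.shape[0],320,3),np.uint8)])])
cv2.imwrite("pics/c2.png",im)
E
```

```text
clock: 3.4
position: [0.5645, 0.0368, 0.1185]
tool_rot: [-3.139, -0.0, 1.744]
force: [0.3, 1.2, 0.2]
grip_width: 0.064
finger_force: 0.0
3.4 pos [0.5645 0.0368 0.1185] rot [-3.139 -0.     1.744] F [0.3 1.2 0.2] w 0.064
cm dx 0.15 dy 0.06 dz 6.25 wz -0.000
```

View pics/c2.png

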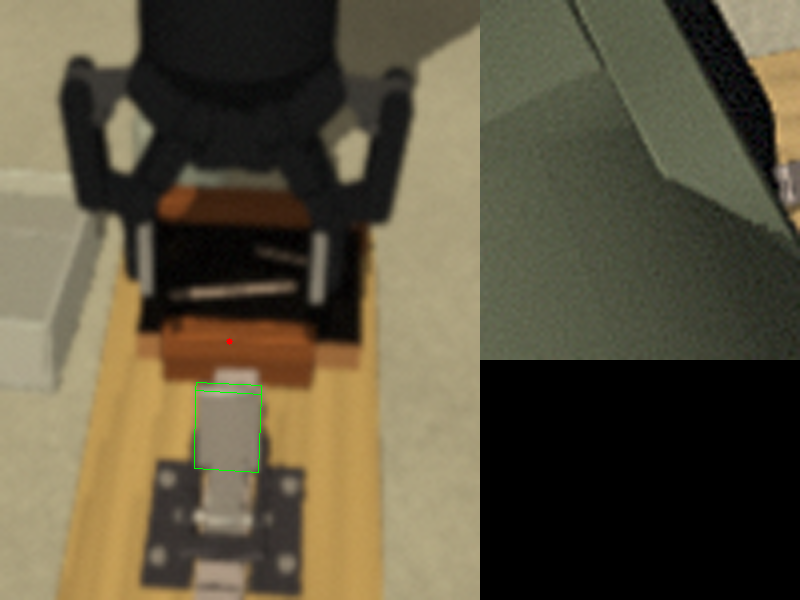

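The side view shows the tab centred at about (229,430) in the crop, on the overlay. The open pads straddle the same line, with the TCP dot at (230,341). Next: go down and pinch.

```bash
python3 -m handwheel '[{"dx":0.15,"dy":0.05,"dz":2.5,"wx":0,"wy":0,"wz":0,"claw":75},{"dx":0,"dy":0,"dz":2.5,"wx":0,"wy":0,"wz":0,"claw":75},{"dx":0,"dy":0,"dz":1.2,"wx":0,"wy":0,"wz":0,"claw":75},{"dx":0,"dy":0,"dz":0,"wx":0,"wy":0,"wz":0,"claw":50},{"dx":0,"dy":0,"dz":0,"wx":0,"wy":0,"wz":0,"claw":25},{"dx":0,"dy":0,"dz":0,"wx":0,"wy":0,"wz":0,"claw":20},{"dx":0,"dy":0,"dz":0,"wx":0,"wy":0,"wz":0,"claw":20}]' 25
python3 - <<'E'
from h import *
st(0,28,56)
# arc waypoints of grasp point (-37,28): clamp y,z displacement per 0.2 rad
r=np.hypot(37,28);a0=np.arctan2(28,-37);prev=np.array([-37,28.])
for th in np.arange(.15,1.81,.15):
    q=r*np.array([np.cos(a0-th),np.sin(a0-th)]);print(round(th,2),"dx %.2f dz %.2f"%((q-prev)[0]/10,-(q-prev)[1]/10));prev=q
E
```

```text
clock: 4.38
position: [0.5649, 0.0381, 0.0587]
tool_rot: [-3.14, 0.001, 1.744]
force: [-10.7, -1.3, 9.9]
grip_width: 0.0282
finger_force: 23.9
4.38 pos [0.5649 0.0381 0.0587] rot [-3.140e+00  1.000e-03  1.744e+00] F [-10.7  -1.3   9.9] w 0.0282
cm dx 0.02 dy 0.00 dz 0.27 wz -0.001
0.15 dx 0.46 dz -0.52
0.3 dx 0.53 dz -0.45
0.45 dx 0.59 dz -0.36
0.6 dx 0.64 dz -0.27
0.75 dx 0.67 dz -0.17
0.9 dx 0.69 dz -0.07
1.05 dx 0.69 dz 0.04
1.2 dx 0.68 dz 0.14
1.35 dx 0.65 dz 0.24
1.5 dx 0.61 dz 0.33
1.65 dx 0.55 dz 0.42
1.8 dx 0.48 dz 0.50
```

Gripped at 28 mm with modest forces. Now carry it over, first half.

```bash
python3 -m handwheel '[{"dx":0.46,"dy":0,"dz":-0.52,"wx":0,"wy":0,"wz":0,"claw":20},{"dx":0.53,"dy":0,"dz":-0.45,"wx":0,"wy":0,"wz":0,"claw":20},{"dx":0.59,"dy":0,"dz":-0.36,"wx":0,"wy":0,"wz":0,"claw":20},{"dx":0.64,"dy":0,"dz":-0.27,"wx":0,"wy":0,"wz":0,"claw":20},{"dx":0,"dy":0,"dz":0,"wx":0,"wy":0,"wz":0,"claw":20}]'
python3 - <<'E'
from h import *
r=np.hypot(37,28);a=np.arctan2(28,-37)-.6
st(0,65+r*np.cos(a),47+r*np.sin(a)-19)
d=optics.grab_frame("side");u,v,w,h,k=280,140,120,140,4
cv2.imwrite("pics/c3.png",cv2.resize(d["frame"][v:v+h,u:u+w],None,fx=k,fy=k,interpolation=cv2.INTER_CUBIC))
E
```

```text
clock: 5.0
position: [0.5605, 0.0609, 0.0734]
tool_rot: [-3.14, -0.0, 1.745]
force: [-3.2, 2.8, -19.7]
grip_width: 0.0271
finger_force: 26.0
5.0 pos [0.5605 0.0609 0.0734] rot [-3.14  -0.     1.745] F [ -3.2   2.8 -19.7] w 0.0271
cm dx -0.07 dy 0.03 dz 0.14 wz 0.000
```

View pics/c3.png

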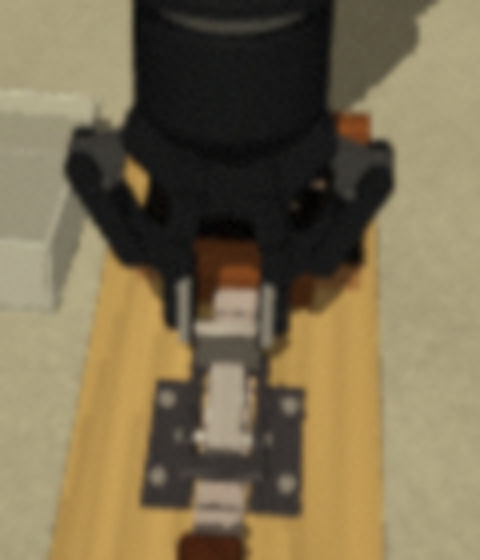

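The grey tab sits between the pads at about (228,348). The arm now shows foreshortened from the pivot at (225,440), so the pawl is rising with the tool. I continue the arc.

```bash
python3 -m handwheel '[{"dx":0.67,"dy":0,"dz":-0.15,"wx":0,"wy":0,"wz":0,"claw":20},{"dx":0.69,"dy":0,"dz":-0.05,"wx":0,"wy":0,"wz":0,"claw":20},{"dx":0.69,"dy":0,"dz":0.05,"wx":0,"wy":0,"wz":0,"claw":20},{"dx":0.68,"dy":0,"dz":0.15,"wx":0,"wy":0,"wz":0,"claw":20},{"dx":0,"dy":0,"dz":0,"wx":0,"wy":0,"wz":0,"claw":20}]'
python3 - <<'E'
from h import *
r=np.hypot(37,28);a=np.arctan2(28,-37)-1.2
st(0,65+r*np.cos(a),47+r*np.sin(a)-19)
E
```

```text
clock: 5.68
position: [0.5563, 0.0871, 0.074]
tool_rot: [-3.14, 0.001, 1.744]
force: [-10.6, -4.1, -3.9]
grip_width: 0.0267
finger_force: 25.1
5.67 pos [0.5563 0.0871 0.074 ] rot [-3.140e+00  1.000e-03  1.744e+00] F [-10.6  -4.1  -3.9] w 0.0267
cm dx 0.02 dy -0.00 dz 0.14 wz -0.000
```

Tracking well. I carry it on to about 1.7 rad and check in a picture before opening.

```bash
python3 -m handwheel '[{"dx":0.65,"dy":0,"dz":0.24,"wx":0,"wy":0,"wz":0,"claw":20},{"dx":0.61,"dy":0,"dz":0.33,"wx":0,"wy":0,"wz":0,"claw":20},{"dx":0.55,"dy":0,"dz":0.42,"wx":0,"wy":0,"wz":0,"claw":20},{"dx":0,"dy":0,"dz":0,"wx":0,"wy":0,"wz":0,"claw":20}]'
python3 - <<'E'
from h import *
r=np.hypot(37,28);a=np.arctan2(28,-37)-1.65
st(0,65+r*np.cos(a),47+r*np.sin(a)-19)
d=optics.grab_frame("side");u,v,w,h,k=280,140,120,140,4
cv2.imwrite("pics/c4.png",cv2.resize(d["frame"][v:v+h,u:u+w],None,fx=k,fy=k,interpolation=cv2.INTER_CUBIC))
E
```

```text
clock: 6.18
position: [0.5531, 0.106, 0.0647]
tool_rot: [-3.141, 0.0, 1.745]
force: [-16.4, -1.3, 10.7]
grip_width: 0.0271
finger_force: 40.9
6.17 pos [0.5531 0.106  0.0647] rot [-3.141  0.     1.745] F [-16.4  -1.3  10.7] w 0.0271
cm dx -0.08 dy -0.01 dz 0.20 wz 0.001
```

View pics/c4.png

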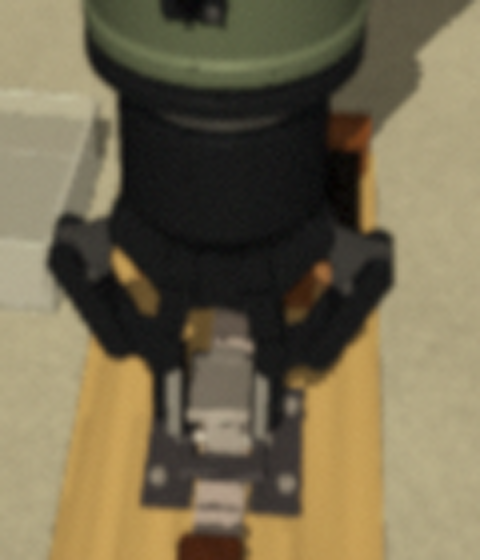

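Run:
```python
from h import *
p=np.load("p.npy");d=optics.grab_frame("side")
for th in (.3,.6,.9,1.2,1.6,1.8):
    o=[]
    for n,(y,z) in {"tip":(-37,46),"foot":(-37,-4)}.items():
        c,s=np.cos(th),np.sin(th); a,b=proj(d,W(p,(0,65+c*y+s*z,47-s*y+c*z)));o+=[n,round((a-280)*4),round((b-140)*4)]
    print(th,o)
m=optics.masks_of("pawl","side");print([(round(x["p"],2),((np.array(x["rect"])-[280,140,0,0])*4).round()) for x in m])
```

```text
0.3 ['tip', 225, 315, 'foot', 225, 368]
0.6 ['tip', 222, 335, 'foot', 225, 358]
0.9 ['tip', 220, 366, 'foot', 224, 354]
1.2 ['tip', 217, 404, 'foot', 223, 357]
1.6 ['tip', 214, 461, 'foot', 221, 373]
1.8 ['tip', 212, 488, 'foot', 220, 386]
[(0.92, array([184., 354.,  59.,  94.]))]
```

The plate's bottom edge and the mask (rows 354–448) fit about 1.5 rad, past the tipping point. A little further, then open gently.

```bash
python3 -m handwheel '[{"dx":0.45,"dy":0,"dz":0.45,"wx":0,"wy":0,"wz":0,"claw":20},{"dx":0.2,"dy":0,"dz":0.2,"wx":0,"wy":0,"wz":0,"claw":20},{"dx":0,"dy":0,"dz":0,"wx":0,"wy":0,"wz":0,"claw":50},{"dx":0,"dy":0,"dz":0,"wx":0,"wy":0,"wz":0,"claw":75},{"dx":0,"dy":0,"dz":0,"wx":0,"wy":0,"wz":0,"claw":75},{"dx":0,"dy":0,"dz":-3,"wx":0,"wy":0,"wz":0,"claw":75},{"dx":0,"dy":0,"dz":-4,"wx":0,"wy":0,"wz":0,"claw":75},{"dx":0,"dy":0,"dz":-2,"wx":0,"wy":0,"wz":0,"claw":75}]'
python3 - <<'E'
from h import *
p=np.load("p.npy");st(0,165,120)
d=optics.grab_frame("side");u,v,w,h,k=280,140,120,200,3
im=cv2.resize(d["frame"][v:v+h,u:u+w],None,fx=k,fy=k,interpolation=cv2.INTER_CUBIC)
def dr(q,c): cv2.polylines(im,[np.array([[(a-u+.5)*k,(b-v+.5)*k] for a,b in(proj(d,W(p,X)) for X in q)],np.int32)],True,c,1)
def rot(x,y,z,th=2.0):
    c,s=np.cos(th),np.sin(th);return (x,65+c*y+s*z,47-s*y+c*z)
dr([rot(-15,-40,46),rot(15,-40,46),rot(15,-40,-4),rot(-15,-40,-4)],(0,255,0))
dr([(-13,155,90),(13,155,90),(13,175,90),(-13,175,90)],(0,0,255))
cv2.imwrite("pics/c5.png",im)
E
```

```text
clock: 7.32
position: [0.5539, 0.1117, 0.1494]
tool_rot: [3.139, -0.0, 1.744]
force: [-0.2, 0.8, 0.3]
grip_width: 0.0636
finger_force: 0.0
7.33 pos [0.5539 0.1117 0.1494] rot [ 3.139 -0.     1.744] F [-0.2  0.8  0.3] w 0.0636
cm dx 6.29 dy -0.19 dz 2.94 wz -0.001
```

View pics/c5.png

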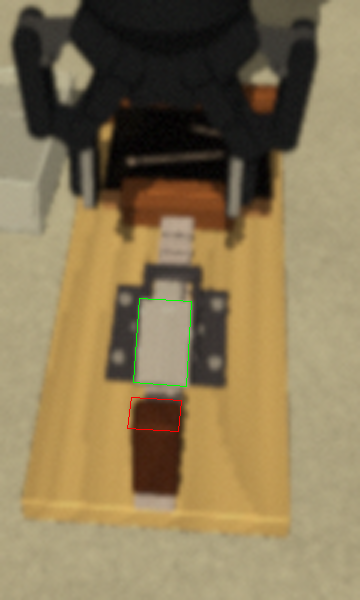

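The pawl lies back on its stop: the plate covers the 2.0 rad overlay around (163,342). Jaw and panel are unmoved, and the grip is at x≈157. Next: the grip.

```bash
python3 -m handwheel '[{"dx":3.2,"dy":-0.3,"dz":0,"wx":0,"wy":0,"wz":0,"claw":75},{"dx":3.1,"dy":0,"dz":0,"wx":0,"wy":0,"wz":0,"claw":75},{"dx":0,"dy":0,"dz":3.5,"wx":0,"wy":0,"wz":0,"claw":75},{"dx":0,"dy":0,"dz":3.5,"wx":0,"wy":0,"wz":0,"claw":75},{"dx":0,"dy":0,"dz":3.4,"wx":0,"wy":0,"wz":0,"claw":75},{"dx":0,"dy":0,"dz":0,"wx":0,"wy":0,"wz":0,"claw":40},{"dx":0,"dy":0,"dz":0,"wx":0,"wy":0,"wz":0,"claw":15},{"dx":0,"dy":0,"dz":0,"wx":0,"wy":0,"wz":0,"claw":15}]' 30
python3 -c "
from h import *
st(0,165,45)"
```

```text
clock: 8.38
position: [0.5399, 0.1733, 0.0446]
tool_rot: [3.139, -0.0, 1.744]
force: [1.6, 1.4, 1.0]
grip_width: 0.0253
finger_force: 32.3
8.38 pos [0.5399 0.1733 0.0446] rot [ 3.139 -0.     1.744] F [1.6 1.4 1. ] w 0.0253
cm dx -0.03 dy 0.13 dz -0.04 wz -0.001
```

Well centred (25 mm, low side force). I draw it back 52 mm gently.

```bash
python3 -m handwheel '[{"dx":0.4,"dy":0,"dz":0,"wx":0,"wy":0,"wz":0,"claw":15},{"dx":0.8,"dy":0,"dz":0,"wx":0,"wy":0,"wz":0,"claw":15},{"dx":0.9,"dy":0,"dz":0,"wx":0,"wy":0,"wz":0,"claw":15},{"dx":0.9,"dy":0,"dz":0,"wx":0,"wy":0,"wz":0,"claw":15},{"dx":0.9,"dy":0,"dz":0,"wx":0,"wy":0,"wz":0,"claw":15},{"dx":0.8,"dy":0,"dz":0,"wx":0,"wy":0,"wz":0,"claw":15},{"dx":0.5,"dy":0,"dz":0,"wx":0,"wy":0,"wz":0,"claw":15},{"dx":0,"dy":0,"dz":0,"wx":0,"wy":0,"wz":0,"claw":15}]'
python3 -c "
from h import *
st(0,217,45)"
```

```text
clock: 9.38
position: [0.5303, 0.2248, 0.0438]
tool_rot: [3.141, -0.0, 1.744]
force: [-1.1, -2.5, 8.3]
grip_width: 0.025
finger_force: 33.2
9.38 pos [0.5303 0.2248 0.0438] rot [ 3.141 -0.     1.744] F [-1.1 -2.5  8.3] w 0.025
cm dx -0.06 dy 0.18 dz -0.12 wz 0.000
```

Release, rise and look.

```bash
python3 -m handwheel '[{"dx":0,"dy":0,"dz":0,"wx":0,"wy":0,"wz":0,"claw":50},{"dx":0,"dy":0,"dz":0,"wx":0,"wy":0,"wz":0,"claw":75},{"dx":0,"dy":0,"dz":0,"wx":0,"wy":0,"wz":0,"claw":75},{"dx":0,"dy":0,"dz":-3,"wx":0,"wy":0,"wz":0,"claw":75},{"dx":0,"dy":0,"dz":-4,"wx":0,"wy":0,"wz":0,"claw":75},{"dx":0,"dy":0,"dz":-5,"wx":0,"wy":0,"wz":0,"claw":75},{"dx":0,"dy":0,"dz":-5,"wx":0,"wy":0,"wz":0,"claw":75},{"dx":0,"dy":0,"dz":0,"wx":0,"wy":0,"wz":0,"claw":75}]'
python3 -m handwheel '[{"dx":-3,"dy":-4,"dz":-2,"wx":0,"wy":0,"wz":0,"claw":75},{"dx":-3,"dy":-5,"dz":-2,"wx":0,"wy":0,"wz":0,"claw":75},{"dx":-3,"dy":-3,"dz":0,"wx":0,"wy":0,"wz":0,"claw":75},{"dx":0,"dy":0,"dz":0,"wx":0,"wy":0,"wz":0,"claw":75}]'
python3 - <<'E'
from h import *
p=np.load("p.npy");d=optics.grab_frame("side");u,v,w,h,k=230,120,160,200,3
im=cv2.resize(d["frame"][v:v+h,u:u+w],None,fx=k,fy=k,interpolation=cv2.INTER_CUBIC)
def dr(q,c): cv2.polylines(im,[np.array([[(a-u+.5)*k,(b-v+.5)*k] for a,b in(proj(d,W(p,X)) for X in q)],np.int32)],True,c,1)
dr([(-40,-18,52),(40,-18,52),(40,-18,20),(-40,-18,20)],(0,255,0))
dr([(-13,207,90),(13,207,90),(13,227,90),(-13,227,90)],(0,0,255))
cv2.imwrite("pics/c6.png",im)
E
```

```text
clock: 10.38
position: [0.5315, 0.2251, 0.2168]
tool_rot: [3.136, -0.001, 1.744]
force: [-0.7, -0.6, -0.1]
grip_width: 0.064
finger_force: 0.0
clock: 10.88
position: [0.4262, 0.1124, 0.2532]
tool_rot: [-3.141, 0.002, 1.741]
force: [0.2, 0.6, 1.2]
grip_width: 0.0641
finger_force: 0.0
```

View pics/c6.png

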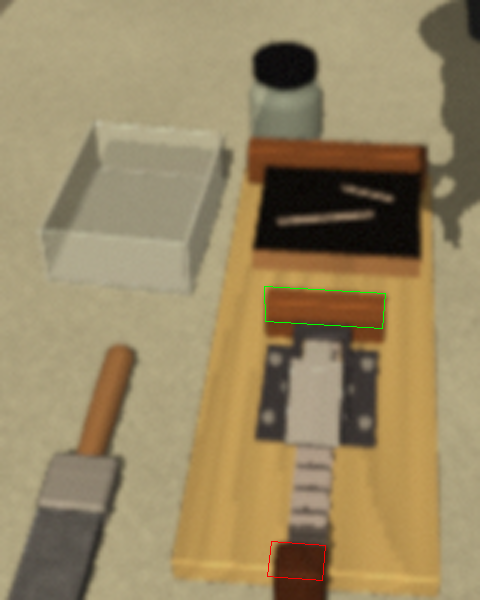

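The jaw (325,315) now stands well clear of the panel edge (338,262) and the pawl still lies back at (315,400). The panel and the things around the board look unmoved. Handing in.

```bash
python3 -c "
from h import *
print(job_done())"
```

```text
the job is handed in; nothing more can be done
None
```

The job is handed in: the pawl is tipped back on its stop, and the bar is drawn back about 52 mm and still in its guide, so the jaw stands over 40 mm clear; the panel and the things around the board look unmoved in the last picture.

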